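# Set up a hold-down strap clamp over a workpiece

### The arm

A 7-joint arm with a two-finger parallel gripper is mounted at the origin on the work surface; the furniture and walls round the work are solid. World frame = base frame: x ahead of the robot, y to its left, z up, the work surface at z = 0. Lengths are in m, angles in rad, forces in N, time in s.
With the tool pointing down it reaches from about 0.4 to 0.875 m from the base axis. Payload 19.3 kg.
Tool frame: the origin (TCP) lies where the fingers leave the gripper's body, on its centre line; the fingertips stand bot.tip_reach ahead of it and the grasp point (between the pads) lies 54 mm ahead of it (bot.tip_reach is the distance from the TCP to the fingertips, in m); z points along the fingers, y is the line along which they close (so a half turn about z gives the same grasp; the last joint's range is limited). The gripper opens to 85 mm and grips with 20 to 120 N. Pads are 22 mm wide; open, the fingers measure 114 mm over their backs; the gripper's body (76 mm by 85 mm) begins 54 mm behind the grasp point. The pads swing forward as they close: fully open they stand 13 mm farther back than shut.
Start: joints at [-0.07, 0.521, -0.036, 1.599, 0.021, 1.021, -0.113], TCP at [0.625, -0, 0.304] pointing down, gripper open.
Joint ranges: [-2.91, 2.91], [-0.3, 2.13], [-1.5, 1.42], [0.17, 2.43], [-1.26, 4.41], [0.16, 1.93], [-2.52, 2.52]. Speed limits (rad/s): [1.89, 1.89, 2.39, 2.39, 3.01, 3.01, 3.01].

### API

Orientations are given as [roll, pitch, yaw] about the fixed x, y, z axes, in that order (R = Rz(yaw) Ry(pitch) Rx(roll)).
In Python, from workcell import bot gives the robot as it stands. The module is installed in compiled form; this text tells all that it offers.
- The arm moves only by the shell command python3 -m jog 'ROWS' [FORCE]. ROWS is JSON, a list that holds one entry, the list of rows, each a list of 7 numbers: the shift along the tool's x, y, z in mm, then the turn, a rotation vector about the tool's x, y, z in rad, then the opening, from 0 (shut) to 1 (fully open). In form: [[[tx, ty, tz, wx, wy, wz, fingers], ...]]. A call has 1 to 5 rows; each row shifts and turns the commanded pose from where the row before left it, along the tool's axes as they then stand; what a row does not reach is not made up. A row lasts 1/10 s, in which the tool goes at most 50 mm and 8.59 degrees, less where a joint would pass 70% of its speed; a pose out of reach is approached as far as the arm can. A call is refused whole if a number of a shift passes 50 or a number of a turn 0.15, either way. A call with a gripper value outside its range is refused whole. The fingers move at their own pace and stop on an object; FORCE is the grip in N (left out, the last holds). Time passes only in rows, so rows that do not move let the fingers close. It gives the time, the measured TCP pose, the force, the opening and the grip force at its end, in the units of the state.
- bot.observe(): the state, without advancing time (a new reading comes with each control period).
- bot.grab_frame(name): name is "scene" or "side" or "wrist"; returns a dict with "img" (384x512x3 uint8, red, green, blue), "intrinsics" (3x3 intrinsics, pixels), "R" (3x3) and "t" (3): a world point X has camera coordinates R X + t; the wrist camera has in their place "tool_from_camera" (4x4, takes a point from camera to tool coordinates, whose origin is the TCP and whose axes are the flange's). Camera axes: x right, y down, z forward; pixel columns grow to the right and rows downward; lengths in m; the calibration is good to about 2 mm. The wrist camera is an equidistant fisheye: a pixel r from the principal point sees the ray r / f radians off the axis. A picture is of the moment at which its call begins: read the wrist's pose just before it. There is no depth.
- bot.job_done(): hands the job in; it is judged then, once.
Trained networks look in a picture, given as the dict that the camera call returned (one of the last four; its "shot" number tells which), for a name from the list of things; names that differ only in an ending like _2 or _b are one class to them, and where a whole thing is asked for, a point or a joint stands for the part that bears it (a point fixed in the world has none). Each returns a list of dicts, best first, with "conf" (0 to 1); they miss things now and then, are a little off and sometimes report something else, mostly with a low value. They report only what shows in the picture. A call takes as long as a camera call. They do not tell look-alikes from the thing itself.
- bot.trace(query, picture): "region" (384x512 bool, what is visible of it).
- bot.spot_point(query, picture): "xyz" ([x, y, z] in m, in world coordinates, good to about 4 mm: a listed point, or the origin of a listed thing).
The state is a dict: "clock": time; "qpos": joint angles; "qd": joint speeds; "joint_efforts": joint torques, N m; "position": TCP position; "tool_rot": TCP orientation; "force": force on the tool from outside, world axes, zero at the start; "moment": the same for the moment, N m; "grip_width": finger opening in m; "finger_force": force on a finger pad.
Only numpy, scipy, OpenCV 4.12 (cv2) and the standard library are available. Lean on these libraries where they do the work, as an engineer would, in place of code of your own. Each camera call takes 0.05 s, during which the arm holds its last target. There are 200 camera calls.

### The job

Set up the hold-down clamp on the white board: stand the long workpiece lengthwise in the long bay and, in the short bay on the other side of the stud, the one packing block that is just as tall as it, each close up to the side fence and its end cleat. Then lay the slotted strap level along the board across the tops of both, the stud up through about the middle of its slot, and drop the washer over the stud flat onto the strap. I will spin the star knob on myself: leave it, the two blocks of the wrong height and the tape measure where they are.

Things in the scene. Friction and masses are not known exactly. Their poses are not given: they have to be found in the camera images.
- board: white board fixed to the table, x -121 to 147, y -51 to 55, top at z 12 mm. Origin: axis of its upright 10 mm stud, at table height; z up; stud tip at z 124. Wooden strips on it, tops at z 22: side fence, inner face at y = 35; end cleats, inner faces at x = 133 (long bay) and x = -101 (short bay). So seated centres are about: workpiece x 80, y 2; packing block x -66, y 2 mm
- workpiece: the workpiece: long grey-brown timber block, 64 (x) x 100 (y) x 63 mm high, 0.2 to 0.35 kg. Origin: centre of its underside, z up; its long axis is y, and must lie along the board's x axis
- block_cube: packing block, 64 x 64 x 64 mm timber cube, about 0.2 kg. Origin: centre of its underside, z up, x and y along its sides
- block_tall: packing block, 62 (x) x 64 (y) x 90 mm high, timber. Origin: centre of its underside, z up
- block_low: packing block, pale timber, 55 (x) x 78 (y) x 46 mm high. Origin: centre of its underside, z up
- strap: dark steel clamp strap lying flat, 170 (x) x 40 (y) x 16 mm thick with round ends, 0.25 to 0.42 kg; a through slot 56 (along x) x 17 mm wide lies at its middle, beside which it is solid, so it can be held across its 40 mm width at its centre. Origin: centre of its underside, z up
- washer: thick round steel washer lying flat, outside 46 mm, hole 16 mm, 12 mm thick, 0.11 kg. Origin: centre of its underside, z up
- star_knob: black five-lobed plastic knob with a brass insert, 48 mm across, 30 mm high; not to be moved. Origin: centre of its underside, z up
- tape: yellow tape measure standing on edge, 37 (x) x 97 (y) x 66 mm; not to be moved. Origin: centre of its underside, z up
Mind the look-alikes: they are no part of the job. What is shaped like the strap but purple is not meant. What is shaped like the block_cube but turquoise is not meant.

How it is judged:
By the outcome, as a careful person would: the job done as asked, in the order asked, and still so for the second after the job is handed in, with the robot touching nothing.
It also fails if it takes over 109 s, if anything falls off the work surface, if the arm or the gripper's body presses on something with over 40 N, if the wrist force passes 120 N, or if a joint passes its speed limit or range.

## Working session

There is one attempt and no reset: what is moved stays moved. The work goes in short steps, Python scripts to look and compute and a shell command to move; the robot and the scene stay as the last step left them, time stands still between calls to the robot, and variables do not carry over. Pictures are saved under pics/ and viewed, at most 14 in all, crops included, and the job is handed in when it is done.

```bash
mkdir -p pics; cat > h.py <<'E'
import numpy as np, cv2
from workcell import bot
def snap(cam,name):
    p=bot.grab_frame(cam); cv2.imwrite(f'pics/{name}.png',p['img'][:,:,::-1]); return p
def ray(p,uv):
    K=p['intrinsics'];d=np.linalg.inv(K)@[uv[0],uv[1],1]
    R=np.array(p['R']);t=np.array(p['t']);return -R.T@t,R.T@d
def atz(p,uv,z):
    o,d=ray(p,uv);return o+d*(z-o[2])/d[2]
def proj(p,X):
    c=np.array(p['R'])@np.array(X)+p['t'];u=p['intrinsics']@c;return u[:2]/u[2]
E
python3 - <<'E'
from h import *
s=bot.observe();print(s['position'],s['tool_rot'],s['grip_width'],bot.tip_reach)
for cam in('scene','side'):
    p=snap(cam,cam+'0')
    print(cam, -np.array(p['R']).T@p['t'])
    for n in ['board','workpiece','block_cube','block_tall','block_low','strap','washer','star_knob','tape']:
        for r in bot.spot_point(n,p)[:3]: print(n,round(r['conf'],2),np.round(np.array(r['xyz'])*1000),proj(p,r['xyz']).round())
E
```

```text
[ 6.24745247e-01 -4.49409105e-05  3.03321074e-01] [-3.14042459e+00  9.03288334e-05  1.57076416e+00] 0.0855126795638394 0.0726
scene [-0.79056277  0.61793772  0.66274497]
board 0.79 [ 596. -143.   -0.] [277. 190.]
workpiece 0.68 [458. 242.   3.] [190. 226.]
block_cube 0.81 [326. 207.   4.] [216. 241.]
block_cube 0.68 [593. 222.  -2.] [183. 209.]
block_tall 0.68 [581.  88.   1.] [221. 203.]
block_low 0.71 [451.  80.   1.] [238. 217.]
strap 0.59 [548. 362.  -0.] [145. 222.]
strap 0.53 [ 347. -116.    1.] [306. 218.]
star_knob 0.47 [713.  61.   3.] [214. 188.]
tape 0.45 [710.  61.  -3.] [215. 190.]
side [ 0.39061658 -0.90275356  0.5843286 ]
board 0.63 [ 588. -141.   -3.] [289. 225.]
board 0.37 [450.  82.   3.] [228. 187.]
workpiece 0.66 [458. 238.  -1.] [226. 165.]
block_cube 0.8 [327. 201.  -1.] [188. 174.]
block_cube 0.68 [594. 226.  -2.] [266. 163.]
block_tall 0.88 [579.  87.  -3.] [269. 183.]
block_tall 0.54 [ 452. -373.    0.] [251. 298.]
block_low 0.97 [449.  80.   2.] [228. 187.]
strap 0.76 [ 348. -117.    1.] [197. 230.]
strap 0.7 [545. 366.  -1.] [246. 147.]
washer 0.86 [ 577. -358.    1.] [308. 284.]
star_knob 0.87 [ 450. -370.    3.] [251. 296.]
tape 0.6 [707.  66.  -6.] [310. 183.]
```

View pics/scene0.png

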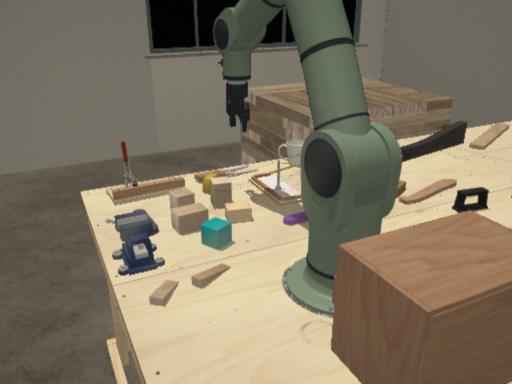

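View pics/side0.png

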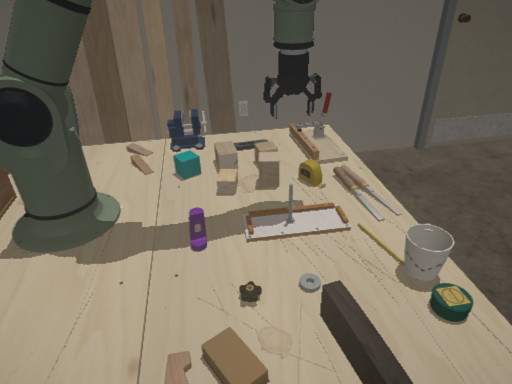

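The side view shows the turquoise cube at (187,164) and the purple strap at (198,228); neither is wanted. The real cube is at (266,155), the workpiece at (226,155) and the real strap at about (250,146). The board has its stud at (291,205), the fence on the far side and the long bay to the right (+x). The washer is at (310,282). Next I'll move above the blocks and look with the wrist camera.

```bash
cat >> h.py <<'E'
from scipy.spatial.transform import Rotation as Ro
def wsnap(name=None):
    s=bot.observe();p=bot.grab_frame('wrist');T=np.eye(4);T[:3,:3]=Ro.from_euler('xyz',s['tool_rot']).as_matrix();T[:3,3]=s['position']
    p['W']=T@np.array(p['tool_from_camera'])
    if name: cv2.imwrite(f'pics/{name}.png',p['img'][:,:,::-1])
    return p
def wproj(p,X):
    X=np.atleast_2d(X);W=p['W'];c=(X-W[:3,3])@W[:3,:3];K=np.array(p['intrinsics'])
    r=np.hypot(c[:,0],c[:,1]);th=np.arctan2(r,c[:,2]);k=th/np.maximum(r,1e-9)
    return np.c_[K[0,2]+K[0,0]*c[:,0]*k,K[1,2]+K[1,1]*c[:,1]*k]
def wray(p,uv):
    K=np.array(p['intrinsics']);a=np.array([(uv[0]-K[0,2])/K[0,0],(uv[1]-K[1,2])/K[1,1]]);th=np.hypot(*a)
    d=np.r_[a/max(th,1e-9)*np.sin(th),np.cos(th)];return p['W'][:3,3],p['W'][:3,:3]@d
def watz(p,uv,z):
    o,d=wray(p,uv);return o+d*(z-o[2])/d[2]
def show(v=('position','tool_rot','force','grip_width','finger_force')):
    s=bot.observe();print(round(s['clock'],2),*[np.round(s[k],4) for k in v])
E
python3 - <<'E'
from h import *
p=wsnap('w0');print(np.round(p['W'],3));print(p['intrinsics'])
for n in ['board','workpiece','block_cube','block_tall','block_low','strap','washer']:
    for r in bot.spot_point(n,p)[:3]: print(n,round(r['conf'],2),np.round(np.array(r['xyz'])*1000),wproj(p,r['xyz']).round())
E
```

```text
[[ 1.     0.     0.     0.627]
 [ 0.    -0.961 -0.276  0.069]
 [ 0.     0.276 -0.961  0.375]
 [ 0.     0.     0.     1.   ]]
[[297.31863964   0.         261.12535622]
 [  0.         297.31863964 190.99464406]
 [  0.           0.           1.        ]]
board 0.76 [ 588. -141.   -2.] [[234. 259.]]
block_cube 0.65 [327. 204.  -2.] [[58. 34.]]
block_tall 0.73 [451.  75.   0.] [[129. 109.]]
block_tall 0.67 [582.  90.  -4.] [[225.  92.]]
block_low 0.77 [449.  77.  -3.] [[128. 108.]]
strap 0.84 [ 350. -120.    4.] [[ 86. 242.]]
```

View pics/w0.png

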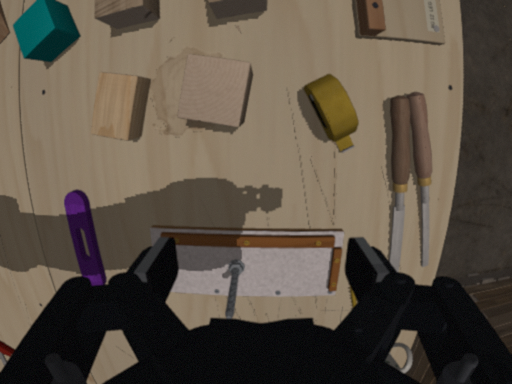

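The wrist view from above shows the fence on the +y side of the board and the stud at (235,268). The block tops are at the upper edge and the washer is at (403,355). I'll move over the blocks.

```bash
python3 -m jog '[[[50,-30,-25,0,0,0,1],[50,-30,-25,0,0,0,1],[50,-30,-25,0,0,0,1],[50,-30,-25,0,0,0,1],[0,0,0,0,0,0,1]]]'
python3 -m jog '[[[0,0,0,0,0,0,1],[0,0,0,0,0,0,1]]]'
python3 - <<'E'
from h import *
show();p=wsnap('w1')
for n in ['workpiece','block_cube','block_tall','block_low','strap']:
    for r in bot.spot_point(n,p)[:3]: print(n,round(r['conf'],2),np.round(np.array(r['xyz'])*1000),wproj(p,r['xyz']).round())
E
```

```text
clock: 1.9
position: [0.5282, 0.1634, 0.3856]
tool_rot: [3.139, -0.004, 1.578]
force: [0.8, -0.2, -0.2]
grip_width: 0.0855
finger_force: 0.0
clock: 2.1
position: [0.5307, 0.1568, 0.3824]
tool_rot: [-3.141, 0.001, 1.57]
force: [0.0, -0.3, 0.1]
grip_width: 0.0853
finger_force: 0.0
2.1 [0.5307 0.1568 0.3824] [-3.1413e+00  5.0000e-04  1.5698e+00] [ 0.0063 -0.3381  0.0671] 0.0853 0.0
workpiece 0.63 [460. 243.   3.] [[213.  98.]]
workpiece 0.26 [ 591. -140.   -0.] [[292. 309.]]
block_cube 0.61 [596. 226.   2.] [[303. 108.]]
block_cube 0.61 [327. 204.  -0.] [[134. 126.]]
block_tall 0.86 [581.  92.  -3.] [[291. 193.]]
block_low 0.69 [450.  78.  -1.] [[211. 202.]]
strap 0.83 [547. 365.   4.] [[270.  19.]]
strap 0.71 [ 349. -122.   -0.] [[167. 299.]]
```

View pics/w1.png

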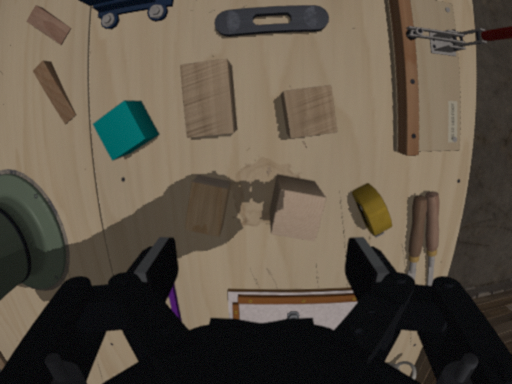

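The workpiece is at (208,97) with its long axis along world y. The cube is at (310,111) and the strap at (272,20), lying roughly along x. I'll fit their poses to the silhouettes.

```bash
cat >> h.py <<'E'
from scipy.optimize import minimize
def box(x,y):return np.array([[a*x/2,b*y/2] for a in(-1,1) for b in(-1,1)])
def stad(L,w):
    t=np.linspace(-np.pi/2,np.pi/2,15);c=np.c_[np.cos(t),np.sin(t)]*w/2+[L/2-w/2,0];return np.r_[c,-c]
def fit(p,name,fp,h,xy,yaw0s,z0=0,near=0.05):
    best=None
    P=wproj if 'W' in p else lambda p,X:np.array([proj(p,x) for x in X])
    regs=[r for r in bot.trace(name,p) if r['conf']>.15]
    c0=P(p,np.array([[*xy,z0+h/2]]))[0]
    if not regs: print(name,'none');return
    regs.sort(key=lambda r:np.hypot(*(np.argwhere(r['region']).mean(0)[::-1]-c0)))
    m=regs[0]['region'].astype(np.uint8);m=cv2.resize(m,None,fx=4,fy=4,interpolation=cv2.INTER_LINEAR)
    def hull(v):
        q=fp@np.array([[np.cos(v[2]),np.sin(v[2])],[-np.sin(v[2]),np.cos(v[2])]])+np.array(v[:2])
        X=np.r_[np.c_[q,np.full(len(q),z0)],np.c_[q,np.full(len(q),z0+h)]]
        uv=P(p,X);return cv2.convexHull((uv*4*16+32).astype(np.int32))
    def cost(v):
        k=np.zeros_like(m);cv2.fillConvexPoly(k,hull(v),1,shift=4)
        return 1-(k&m).sum()/max((k|m).sum(),1)
    for y in yaw0s:
        x0=np.r_[xy,y];S=np.array([x0]+[x0+d for d in np.diag([.01,.01,.15])])
        r=minimize(cost,x0,method='Nelder-Mead',options=dict(initial_simplex=S,xatol=1e-4,fatol=1e-5,maxiter=300))
        if best is None or r.fun<best.fun:best=r
    print(name,'xy mm',np.round(best.x[:2]*1000,1),'yaw',round(best.x[2],3),'1-iou',round(best.fun,3));return best.x
E
python3 - <<'E'
from h import *
p=wsnap()
fit(p,'workpiece',box(.064,.1),.063,(.459,.241),[-.1,.1])
fit(p,'block_cube',box(.064,.064),.064,(.594,.224),[-.3,0,.2])
fit(p,'strap',stad(.17,.04),.016,(.547,.365),[-.1,.1])
q=bot.grab_frame('side')
fit(q,'workpiece',box(.064,.1),.063,(.459,.241),[-.1,.1])
fit(q,'block_cube',box(.064,.064),.064,(.594,.224),[-.3,0,.2])
fit(q,'washer',stad(.046,.046),.012,(.577,-.358),[0])
E
```

```text
workpiece xy mm [460.2 241. ] yaw 0.069 1-iou 0.024
block_cube xy mm [597.1 222.9] yaw 0.133 1-iou 0.039
strap xy mm [548.1 364.3] yaw 0.07 1-iou 0.137
workpiece xy mm [457.9 253.1] yaw 0.059 1-iou 0.103
block_cube xy mm [599.1 260.2] yaw -0.432 1-iou 0.534
washer xy mm [ 580. -354.] yaw 0.175 1-iou 0.201
```

```bash
python3 - <<'E'
import cv2
i=cv2.imread('pics/w0.png')[215:305,140:360];cv2.imwrite('pics/w0c.png',cv2.resize(i,None,fx=3.6,fy=3.6,interpolation=cv2.INTER_CUBIC))
E
```

```text
(no output)
```

View pics/w0c.png

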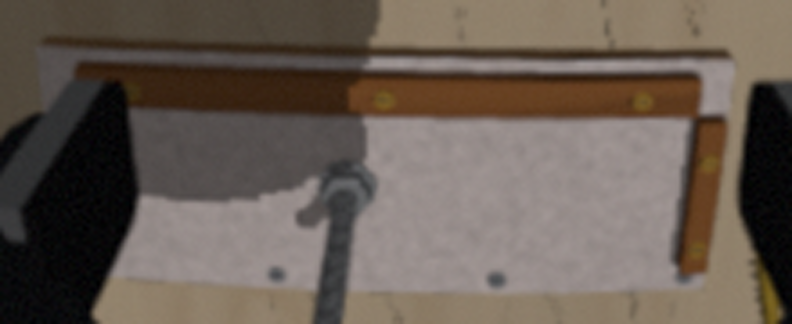

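The crop shows the board's back edge from (40,45) to (733,58), the fence's inner edge from (365,111) to (690,116), and the right cleat's inner edge from (698,120) to (682,270). I'll fit the board pose to those.

```bash
cat > board.py <<'E'
from h import *
from scipy.optimize import least_squares
def fitboard(p,pts):
    # pts: (u,v,bx,by,z) with None for unknown
    def res(v):
        c,s=np.cos(v[2]),np.sin(v[2]);r=[]
        for u,w,bx,by,z in pts:
            X=watz(p,(u,w),z/1000)[:2]*1000-v[:2]*1000
            b=[c*X[0]+s*X[1],-s*X[0]+c*X[1]]
            if bx is not None:r.append(b[0]-bx)
            if by is not None:r.append(b[1]-by)
        return np.array(r)
    f=least_squares(res,[.59,-.141,0],loss='soft_l1',x_scale=[.01,.01,.01]);print('board',np.round(f.x,4),'res mm',res(f.x).round(1));return f.x
E
python3 - <<'E'
from board import *
p=bot.grab_frame('wrist')
T=np.eye(4);T[:3,:3]=Ro.from_euler('xyz',[-3.14042459e+00,9.03288334e-05,1.57076416e+00]).as_matrix();T[:3,3]=[.624745,-.000045,.303321]
p['W']=T@np.array(p['tool_from_camera'])
c=[(40,45,-121,55,12),(733,58,147,55,12),(365,111,None,35,22),(690,116,None,35,22),(698,120,133,None,22),(682,270,133,None,22),(250,284,None,-51,12),(600,291,None,-51,12)]
v=fitboard(p,[(a/3.6+140,b/3.6+215,x,y,z) for a,b,x,y,z in c])
cs,sn=np.cos(v[2]),np.sin(v[2]);
for n,b in dict(stud=(0,0),wp=(80,2),cube=(-66,2)).items():print(n,np.round((v[0]*1000+cs*b[0]-sn*b[1],v[1]*1000+sn*b[0]+cs*b[1]),1))
E
```

```text
board [ 0.5923 -0.1439 -0.0148] res mm [ 1.6 -0.2 -1.2 -0.4  2.   0.4 -1.   0.8  0.  -0.9]
stud [ 592.3 -143.9]
wp [ 672.3 -143.1]
cube [ 526.3 -140.9]
```

The board is at about (592.3, −143.9) mm with yaw −0.015. Now to pick up the workpiece.

```bash
python3 -m jog '[[[28,-23,20,0,0,0,1],[28,-24,20,0,0,0,1],[28,-24,20,0,0,0,1],[0,0,20,0,0,-0.069,1],[0,0,0,0,0,0,1]]]'
python3 -m jog '[[[0,0,30,0,0,0,1],[0,0,30,0,0,0,1],[0,0,0,0,0,0,1],[0,0,0,0,0,0,1]]]' 
python3 - <<'E'
from h import *
p=wsnap();fit(p,'workpiece',box(.064,.1),.063,(.459,.241),[-.1,.1])
E
```

```text
clock: 3.35
position: [0.4583, 0.2418, 0.3009]
tool_rot: [-3.139, 0.001, 1.643]
force: [-0.2, -0.7, 0.3]
grip_width: 0.0855
finger_force: 0.0
clock: 3.75
position: [0.4601, 0.2413, 0.2438]
tool_rot: [3.141, 0.0, 1.638]
force: [0.5, 0.8, -0.3]
grip_width: 0.0856
finger_force: 0.0
workpiece xy mm [460.4 240.9] yaw 0.076 1-iou 0.02
```

```bash
python3 -m jog '[[[0,0,40,0,0,0,1],[0,0,40,0,0,0,1],[0,0,40,0,0,0,1],[0,0,33,0,0,0,1],[0,0,0,0,0,0,1]]]' 40
python3 -m jog '[[[0,0,0,0,0,0,0.6],[0,0,0,0,0,0,0.5],[0,0,0,0,0,0,0.4],[0,0,0,0,0,0,0.4],[0,0,0,0,0,0,0.4]]]' 40
python3 -m jog '[[[0,0,0,0,0,0,0.4],[0,0,0,0,0,0,0.4],[0,0,0,0,0,0,0.4]]]' 40
```

```text
clock: 4.35
position: [0.4587, 0.2411, 0.0877]
tool_rot: [-3.138, 0.002, 1.64]
force: [0.3, -1.0, 1.8]
grip_width: 0.0852
finger_force: 0.0
clock: 4.85
position: [0.4605, 0.2421, 0.092]
tool_rot: [3.139, -0.001, 1.639]
force: [-1.4, -1.7, 12.5]
grip_width: 0.0637
finger_force: 46.0
clock: 5.15
position: [0.4605, 0.2421, 0.092]
tool_rot: [3.139, -0.001, 1.639]
force: [-0.1, -0.9, 12.7]
grip_width: 0.0633
finger_force: 46.0
```

```bash
python3 -m jog '[[[0,0,-30,0,0,0,0.4],[0,0,-35,0,0,0,0.4],[0,0,-40,0,0,0,0.4],[0,0,-40,0,0,0,0.4],[0,0,-15,0,0,0,0.4]]]'
python3 -m jog '[[[-30,14,0,0,0,0,0.4],[-40,18,0,0,0,0,0.4],[-40,19,0,0,0,0,0.4],[-40,19,0,0,0,0,0.4],[-40,19,0,0,0,0,0.4]]]'
python3 -m jog '[[[-40,19,0,0,0,0,0.4],[-40,19,0,0,0,0,0.4],[-40,19,0,0,0,0,0.4],[-40,19,0,0,0,0,0.4],[-40,19,0,0,0,0,0.4]]]'
python3 -m jog '[[[-5,0,0,0,0,-0.148,0.4],[0,0,0,0,0,-0.148,0.4],[0,0,0,0,0,-0.148,0.4],[0,0,0,0,0,-0.148,0.4],[0,0,0,0,0,-0.148,0.4]]]'
python3 -m jog '[[[0,0,0,0,0,-0.148,0.4],[0,0,0,0,0,-0.148,0.4],[0,0,0,0,0,-0.148,0.4],[0,0,0,0,0,-0.148,0.4],[0,0,0,0,0,-0.148,0.4]]]'
python3 -m jog '[[[0,0,0,0,0,-0.008,0.4],[0,0,0,0,0,0,0.4]]]'
```

```text
clock: 5.65
position: [0.4603, 0.242, 0.2549]
tool_rot: [3.136, -0.003, 1.639]
force: [-0.1, 0.6, -4.1]
grip_width: 0.0634
finger_force: 47.1
clock: 6.15
position: [0.562, 0.0564, 0.2515]
tool_rot: [3.14, -0.0, 1.64]
force: [1.7, 0.1, -3.1]
grip_width: 0.0637
finger_force: 47.1
clock: 6.65
position: [0.6704, -0.1366, 0.2516]
tool_rot: [3.14, 0.0, 1.64]
force: [1.7, 0.7, -1.7]
grip_width: 0.0636
finger_force: 47.1
clock: 7.15
position: [0.6701, -0.14, 0.2515]
tool_rot: [3.141, 0.001, 2.386]
force: [-0.1, 0.1, -2.9]
grip_width: 0.0637
finger_force: 46.9
clock: 7.65
position: [0.6701, -0.1401, 0.2515]
tool_rot: [-3.141, 0.001, 3.125]
force: [-0.9, -0.2, -3.6]
grip_width: 0.0636
finger_force: 46.9
clock: 7.85
position: [0.6701, -0.1401, 0.2507]
tool_rot: [-3.141, 0.001, 3.123]
force: [0.6, -0.3, -2.3]
grip_width: 0.0637
finger_force: 46.9
```

```bash
python3 - <<'E'
from h import *
show();p=wsnap('w2')
fit(p,'workpiece',box(.064,.1),.063,(.671,-.140),[1.56],z0=.163)
E
```

```text
7.85 [ 0.6701 -0.1401  0.2507] [-3.1413e+00  8.0000e-04  3.1232e+00] [ 0.5838 -0.254  -2.326 ] 0.0637 46.9407
workpiece xy mm [ 671.7 -140.4] yaw 1.559 1-iou 0.222
```

View pics/w2.png

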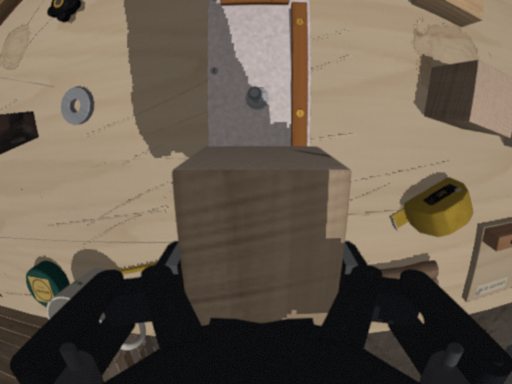

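The workpiece is held squarely. The stud tip shows at about (256,93), the fence's inner edge runs from (292,5) to (292,145), and the board's front edge is at column 209.

```bash
python3 - <<'E'
from board import *
p=wsnap()
print('studtip',watz(p,(256,93),.124)*1000)
for y in (10,60,140):print('fence',watz(p,(292,y),.022)*1000,'front',watz(p,(209,y),.012)*1000)
i=p['img'][0:150,190:330][:,:,::-1];cv2.imwrite('pics/w2c.png',cv2.resize(i,None,fx=4,fy=4,interpolation=cv2.INTER_CUBIC))
E
```

```text
studtip [ 592.27660203 -142.30346049  124.        ]
fence [ 499.83361902 -106.53455354   22.        ] front [ 493.56134471 -191.80041036   12.        ]
fence [ 553.65044834 -107.84375842   22.        ] front [ 549.62640303 -192.08548906   12.        ]
fence [ 634.98280261 -108.61689529   22.        ] front [ 634.22517989 -194.65192428   12.        ]
```

View pics/w2c.png

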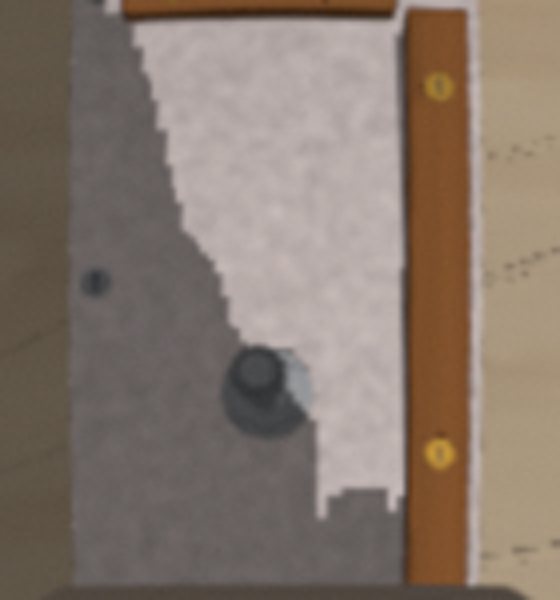

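```bash
python3 -m jog '[[[0,-4.4,30,0,0,-0.004,0.4],[0,0,40,0,0,0,0.4],[0,0,40,0,0,0,0.4],[0,0,25,0,0,0,0.4],[0,0,0,0,0,0,0.4]]]'
python3 -m jog '[[[0,0,4,0,0,0,0.4],[0,0,4,0,0,0,0.4],[0,0,3,0,0,0,0.4],[0,0,0,0,0,0,0.4]]]'
```

```text
clock: 8.5
position: [0.6685, -0.1438, 0.1113]
tool_rot: [3.141, -0.005, 3.131]
force: [-0.4, 0.3, -3.0]
grip_width: 0.0636
finger_force: 46.8
clock: 8.9
position: [0.6703, -0.1442, 0.1042]
tool_rot: [-3.141, 0.001, 3.132]
force: [0.0, -0.5, -4.3]
grip_width: 0.0633
finger_force: 47.0
```

```bash
python3 -m jog '[[[0,0,1.5,0,0,0.005,0.4],[0,0,0,0,0,0,0.4],[0,0,0,0,0,0,0.4]]]'
python3 -m jog '[[[0,2,0,0,0,0,0.4],[0,0,0,0,0,0,0.4]]]'
python3 -m jog '[[[0,1,0,0,0,0,0.4],[0,0,0,0,0,0,0.4]]]'
```

```text
clock: 9.2
position: [0.6705, -0.1443, 0.104]
tool_rot: [-3.141, 0.001, 3.126]
force: [-6.3, 0.4, 16.0]
grip_width: 0.0636
finger_force: 49.0
clock: 9.4
position: [0.6708, -0.1435, 0.1041]
tool_rot: [-3.14, 0.002, 3.126]
force: [-3.6, -5.4, 13.5]
grip_width: 0.0639
finger_force: 48.6
clock: 9.6
position: [0.6709, -0.1428, 0.1041]
tool_rot: [-3.139, 0.002, 3.125]
force: [-2.0, -7.7, 12.2]
grip_width: 0.0635
finger_force: 48.4
```

```bash
python3 -m jog '[[[0,0,-1.2,0,0,0,0.4],[0,0,0,0,0,0,0.4]]]'
for i in 1 2; do python3 -m jog '[[[0,1,0,0,0,0,0.4],[0,0,0,0,0,0,0.4]]]'; done
```

```text
clock: 9.8
position: [0.6705, -0.1416, 0.1041]
tool_rot: [-3.141, 0.001, 3.126]
force: [1.3, -3.4, 4.7]
grip_width: 0.0636
finger_force: 47.7
clock: 10.0
position: [0.6705, -0.1415, 0.1041]
tool_rot: [-3.14, 0.001, 3.126]
force: [0.2, -7.5, 6.7]
grip_width: 0.0638
finger_force: 47.9
clock: 10.2
position: [0.6705, -0.1413, 0.1041]
tool_rot: [-3.139, 0.001, 3.125]
force: [-0.2, -10.9, 5.9]
grip_width: 0.0635
finger_force: 47.8
```

```bash
python3 -m jog '[[[-2,0,0,0,0,0,0.4],[0,0,0,0,0,0,0.4]]]'
python3 -m jog '[[[-1,0,0,0,0,0,0.4],[0,0,0,0,0,0,0.4]]]'
```

```text
clock: 10.4
position: [0.6713, -0.1413, 0.1041]
tool_rot: [-3.139, -0.002, 3.125]
force: [-12.9, -10.2, 16.0]
grip_width: 0.0637
finger_force: 49.0
clock: 10.6
position: [0.6721, -0.1414, 0.1042]
tool_rot: [-3.139, -0.003, 3.125]
force: [-14.8, -9.9, 18.2]
grip_width: 0.0636
finger_force: 49.2
```

```bash
python3 -m jog '[[[0,-0.7,-0.5,0,0,0,0.4],[0,0,0,0,0,0,0.4]]]'
python3 -m jog '[[[-1,0,0,0,0,0,0.4],[0,0,0,0,0,0,0.4]]]'
python3 -m jog '[[[-1,0,0,0,0,0,0.4],[0,0,0,0,0,0,0.4]]]'
```

```text
clock: 10.8
position: [0.6724, -0.1415, 0.1042]
tool_rot: [-3.14, -0.002, 3.125]
force: [-7.7, -7.6, 8.0]
grip_width: 0.0637
finger_force: 48.4
clock: 11.0
position: [0.6728, -0.1414, 0.1042]
tool_rot: [-3.14, -0.004, 3.125]
force: [-14.5, -7.2, 13.7]
grip_width: 0.0633
finger_force: 48.8
clock: 11.2
position: [0.6729, -0.1415, 0.1042]
tool_rot: [-3.139, -0.006, 3.125]
force: [-22.4, -7.3, 20.9]
grip_width: 0.0637
finger_force: 49.6
```

```bash
python3 -m jog '[[[1.5,-0.7,0.3,0,0,0,0.4],[0,0,0,0,0,0,0.5],[0,0,0,0,0,0,0.7],[0,0,0,0,0,0,0.9],[0,0,0,0,0,0,1]]]'
python3 -m jog '[[[0,0,0,0,0,0,1],[0,0,0,0,0,0,1],[0,0,0,0,0,0,1]]]'
python3 -m jog '[[[0,0,-20,0,0,0,1],[0,0,-40,0,0,0,1],[0,0,-45,0,0,0,1],[0,0,-45,0,0,0,1],[0,0,0,0,0,0,1]]]'
python3 - <<'E'
from h import *
show();p=wsnap()
fit(p,'workpiece',box(.064,.1),.063,(.673,-.140),[1.56],z0=.012)
E
```

```text
clock: 11.7
position: [0.6739, -0.1402, 0.1037]
tool_rot: [3.141, 0.0, 3.127]
force: [0.0, 0.1, -0.2]
grip_width: 0.0852
finger_force: 0.0
clock: 12.0
position: [0.6738, -0.1405, 0.1036]
tool_rot: [3.141, 0.0, 3.127]
force: [0.2, -0.3, -0.4]
grip_width: 0.0853
finger_force: 0.0
clock: 12.5
position: [0.6757, -0.1406, 0.2602]
tool_rot: [-3.14, 0.009, 3.126]
force: [1.2, 0.3, 0.0]
grip_width: 0.0858
finger_force: 0.0
12.5 [ 0.6757 -0.1406  0.2602] [-3.1405  0.0086  3.1264] [1.2449 0.283  0.0181] 0.0858 0.0
workpiece xy mm [ 674.8 -142.4] yaw 1.555 1-iou 0.018
```

The workpiece is seated against the fence and the cleat. Next is the timber cube.

```bash
python3 -m jog '[[[9,30,0,0,0,0,1],[9,42,0,0,0,0,1],[9,42,0,0,0,0,1],[9,42,0,0,0,0,1],[9,42,0,0,0,0,1]]]'
python3 -m jog '[[[9,42,0,0,0,0,1],[9,42,0,0,0,0,1],[9,42,0,0,0,0,1],[10,38,0,0,0,-0.148,1],[0,0,0,0,0,0,1]]]'
python3 -m jog '[[[0,0,0,0,0,0,1],[0,0,0,0,0,0,1]]]'
python3 - <<'E'
from h import *
show();p=wsnap()
fit(p,'block_cube',box(.064,.064),.064,(.597,.223),[-.1,.1,.2])
fit(p,'strap',stad(.17,.04),.016,(.547,.365),[-.1,.1])
print(bot.observe()['qpos'])
E
```

```text
clock: 13.1
position: [0.6306, 0.0595, 0.2523]
tool_rot: [-3.141, -0.002, 3.127]
force: [0.9, 0.5, 0.6]
grip_width: 0.0854
finger_force: 0.0
clock: 13.6
position: [0.5944, 0.2286, 0.2525]
tool_rot: [3.139, -0.002, -2.996]
force: [-1.3, -0.1, 1.5]
grip_width: 0.0851
finger_force: 0.0
clock: 13.8
position: [0.5973, 0.2212, 0.2527]
tool_rot: [-3.141, -0.001, -3.011]
force: [0.0, -0.8, 0.1]
grip_width: 0.0855
finger_force: 0.0
13.8 [0.5973 0.2212 0.2527] [-3.1407e+00 -1.2000e-03 -3.0106e+00] [ 0.0008 -0.7728  0.0635] 0.0855 0.0
block_cube xy mm [596.9 222.6] yaw 0.147 1-iou 0.042
strap xy mm [547.8 364. ] yaw 0.083 1-iou 0.122
[-0.11414198  0.63766694 -0.51242041  1.59491569  0.35389     1.00316227
  0.96696041]
```

```bash
python3 -m jog '[[[0,1.4,40,0,0,-0.008,1],[0,0,40,0,0,0,1],[0,0,40,0,0,0,1],[0,0,40,0,0,0,1],[0,0,0,0,0,0,1]]]' 40
python3 -m jog '[[[0,0,0,0,0,0,0.6],[0,0,0,0,0,0,0.5],[0,0,0,0,0,0,0.4],[0,0,0,0,0,0,0.4],[0,0,0,0,0,0,0.4]]]' 40
python3 -m jog '[[[0,0,0,0,0,0,0.4],[0,0,-40,0,0,0,0.4],[0,0,-40,0,0,0,0.4],[0,0,-40,0,0,0,0.4],[0,0,-40,0,0,0,0.4]]]' 40
python3 -m jog '[[[0,0,0,0,0,0.142,0.4],[0,0,0,0,0,0,0.4],[0,0,0,0,0,0,0.4]]]' 40
python3 - <<'E'
from h import *
show();p=wsnap()
s=bot.observe()['position']
fit(p,'block_cube',box(.064,.064),.064,s[:2],[-.02],z0=s[2]-.0935)
E
```

```text
clock: 14.45
position: [0.5948, 0.2222, 0.089]
tool_rot: [-3.14, -0.007, -3.001]
force: [-1.2, -0.3, 1.1]
grip_width: 0.0855
finger_force: 0.0
clock: 14.95
position: [0.5979, 0.2241, 0.0958]
tool_rot: [3.141, 0.003, -3.001]
force: [-1.0, -1.6, 10.4]
grip_width: 0.0635
finger_force: 45.9
clock: 15.45
position: [0.5968, 0.2238, 0.2566]
tool_rot: [3.141, 0.001, -3.0]
force: [0.1, -0.3, -2.6]
grip_width: 0.0636
finger_force: 45.7
clock: 15.75
position: [0.5967, 0.2237, 0.2537]
tool_rot: [-3.141, 0.0, -3.139]
force: [-0.8, -0.3, -2.3]
grip_width: 0.0638
finger_force: 45.9
15.75 [0.5967 0.2237 0.2537] [-3.1410e+00  1.0000e-04 -3.1387e+00] [-0.7771 -0.2999 -2.3181] 0.0638 45.8971
block_cube xy mm [596.  223.2] yaw 0.022 1-iou 0.123
```

```bash
python3 -m jog '[[[7,-30,0,0,0,0,0.4],[8,-42,0,0,0,0,0.4],[8,-42,0,0,0,0,0.4],[8,-42,0,0,0,0,0.4],[8,-42,0,0,0,0,0.4]]]'
python3 -m jog '[[[8,-42,0,0,0,0,0.4],[8,-42,0,0,0,0,0.4],[8,-42,0,0,0,0,0.4],[7,-42,0,0,0,0.0175,0.4],[0,0,0,0,0,0,0.4]]]'
python3 -m jog '[[[0,0,0,0,0,0,0.4],[0,0,0,0,0,0,0.4]]]'
python3 - <<'E'
from board import *
show();p=wsnap('w3')
E
```

```text
clock: 16.35
position: [0.5569, 0.0243, 0.253]
tool_rot: [-3.142, -0.001, -3.14]
force: [0.6, -0.0, -1.5]
grip_width: 0.0637
finger_force: 45.8
clock: 16.85
position: [0.5249, -0.148, 0.2527]
tool_rot: [-3.14, -0.002, 3.117]
force: [0.1, 0.8, -2.8]
grip_width: 0.0638
finger_force: 45.8
clock: 17.05
position: [0.5267, -0.141, 0.2533]
tool_rot: [3.141, -0.0, 3.126]
force: [0.3, 0.7, -1.7]
grip_width: 0.0637
finger_force: 45.8
17.05 [ 0.5267 -0.141   0.2533] [ 3.1409e+00 -5.0000e-04  3.1255e+00] [ 0.3128  0.7218 -1.7228] 0.0637 45.8196
```

```bash
python3 -m jog '[[[0,-1,30,0,0,0,0.4],[0,0,40,0,0,0,0.4],[0,0,40,0,0,0,0.4],[0,0,27,0,0,0,0.4],[0,0,0,0,0,0,0.4]]]'
python3 -m jog '[[[0,0,4,0,0,0,0.4],[0,0,3,0,0,0,0.4],[0,0,0,0,0,0,0.4],[0,0,0,0,0,0,0.4]]]'
python3 -m jog '[[[0,0,1.5,0,0,0,0.4],[0,0,0,0,0,0,0.4]]]'
```

```text
clock: 17.6
position: [0.5253, -0.1414, 0.1136]
tool_rot: [3.14, -0.005, 3.126]
force: [0.1, 0.2, -0.8]
grip_width: 0.0638
finger_force: 45.6
clock: 18.0
position: [0.527, -0.1431, 0.1105]
tool_rot: [-3.141, 0.001, 3.123]
force: [0.3, 0.0, -1.7]
grip_width: 0.0635
finger_force: 45.7
clock: 18.2
position: [0.5266, -0.1431, 0.1083]
tool_rot: [-3.141, 0.0, 3.123]
force: [0.1, -0.2, -1.8]
grip_width: 0.0637
finger_force: 45.7
```

```bash
python3 -m jog '[[[0,0,1,0,0,-0.004,0.4],[0,0,0,0,0,0,0.4]]]'
python3 -m jog '[[[0,2,0,0,0,0,0.4],[0,0,0,0,0,0,0.4]]]'
python3 -m jog '[[[0,1,0,0,0,0,0.4],[0,0,0,0,0,0,0.4]]]'
python3 -m jog '[[[0,1,0,0,0,0,0.4],[0,0,0,0,0,0,0.4]]]'
```

```text
clock: 18.4
position: [0.5267, -0.1431, 0.1078]
tool_rot: [-3.141, 0.0, 3.127]
force: [-4.7, -0.4, 14.7]
grip_width: 0.0638
finger_force: 47.3
clock: 18.6
position: [0.527, -0.1417, 0.1079]
tool_rot: [-3.14, 0.001, 3.127]
force: [-2.7, -4.1, 12.0]
grip_width: 0.0638
finger_force: 47.1
clock: 18.8
position: [0.5271, -0.1409, 0.1079]
tool_rot: [-3.14, 0.001, 3.127]
force: [-1.3, -4.6, 10.5]
grip_width: 0.0639
finger_force: 47.1
clock: 19.0
position: [0.5271, -0.1399, 0.1079]
tool_rot: [-3.14, 0.001, 3.127]
force: [-0.5, -4.6, 10.6]
grip_width: 0.0631
finger_force: 47.0
```

```bash
python3 -m jog '[[[0,1,-0.3,0,0,0,0.4],[0,0,0,0,0,0,0.4]]]'
python3 -m jog '[[[0,0.6,0,0,0,0,0.4],[0,0,0,0,0,0,0.4]]]'
python3 -m jog '[[[2,0,0,0,0,0,0.4],[0,0,0,0,0,0,0.4]]]'
python3 -m jog '[[[1,0,0,0,0,0,0.4],[0,0,0,0,0,0,0.4]]]'
```

```text
clock: 19.2
position: [0.5271, -0.1394, 0.1079]
tool_rot: [-3.14, 0.001, 3.126]
force: [1.7, -8.2, 3.1]
grip_width: 0.0636
finger_force: 46.3
clock: 19.4
position: [0.527, -0.1394, 0.1079]
tool_rot: [-3.139, 0.001, 3.125]
force: [1.1, -11.5, 4.0]
grip_width: 0.0633
finger_force: 46.2
clock: 19.6
position: [0.5256, -0.1393, 0.1081]
tool_rot: [-3.14, 0.003, 3.125]
force: [4.5, -10.9, 1.1]
grip_width: 0.0636
finger_force: 45.6
clock: 19.8
position: [0.5248, -0.1393, 0.1081]
tool_rot: [-3.14, 0.003, 3.125]
force: [7.0, -12.0, -0.7]
grip_width: 0.0636
finger_force: 45.5
```

Fence contact is at y = −139.4. Now I'll push toward the cleat.

```bash
python3 -m jog '[[[1,-0.6,0,0,0,0,0.4],[0,0,0,0,0,0,0.4]]]'
python3 -m jog '[[[1,0,0,0,0,0,0.4],[0,0,0,0,0,0,0.4]]]'
python3 -m jog '[[[1,0,0,0,0,0,0.4],[0,0,0,0,0,0,0.4]]]'
```

```text
clock: 20.0
position: [0.5237, -0.1394, 0.108]
tool_rot: [-3.14, 0.003, 3.126]
force: [5.9, -8.7, 0.4]
grip_width: 0.0639
finger_force: 45.7
clock: 20.2
position: [0.5233, -0.1393, 0.1082]
tool_rot: [-3.14, 0.004, 3.126]
force: [8.4, -9.0, -0.6]
grip_width: 0.0638
finger_force: 44.4
clock: 20.4
position: [0.5227, -0.1393, 0.1083]
tool_rot: [-3.14, 0.005, 3.126]
force: [11.2, -8.3, -0.8]
grip_width: 0.0632
finger_force: 44.2
```

```bash
python3 -m jog '[[[1,0,0,0,0,0,0.4],[0,0,0,0,0,0,0.4]]]'
python3 -m jog '[[[1,0,0,0,0,0,0.4],[0,0,0,0,0,0,0.4]]]'
python3 - <<'E'
from h import *
p=wsnap();fit(p,'block_cube',box(.064,.064),.064,(.522,-.139),[-.02],z0=.012)
E
```

```text
clock: 20.6
position: [0.5222, -0.1392, 0.1086]
tool_rot: [-3.14, 0.006, 3.126]
force: [11.9, -9.0, 0.8]
grip_width: 0.0633
finger_force: 43.7
clock: 20.8
position: [0.5216, -0.1391, 0.1088]
tool_rot: [-3.14, 0.007, 3.127]
force: [14.6, -8.3, 2.8]
grip_width: 0.0632
finger_force: 43.8
block_cube xy mm [ 522.5 -139.6] yaw -0.014 1-iou 0.114
```

The cube has reached the cleat and is starting to tilt, so I'll ease back and release.

```bash
python3 -m jog '[[[-3,-0.5,0,0,0,0,0.4],[0,0,0.5,0,0,0,0.4],[0,0,0,0,0,0,0.4]]]'
python3 -m jog '[[[0,0,0,0,0,0,0.5],[0,0,0,0,0,0,0.7],[0,0,0,0,0,0,0.9],[0,0,0,0,0,0,1],[0,0,0,0,0,0,1]]]'
python3 -m jog '[[[0,0,0,0,0,0,1],[0,0,-20,0,0,0,1],[-10,0,-45,0,0,0,1],[-20,0,-45,0,0,0,1],[-20,0,-30,0,0,0,1]]]'
python3 -m jog '[[[-30,0,-30,0,0,0,1],[-30,0,0,0,0,0,1],[0,0,0,0,0,0,1],[0,0,0,0,0,0,1]]]'
python3 - <<'E'
from h import *
show();p=wsnap('w4')
fit(p,'workpiece',box(.064,.1),.063,(.673,-.142),[1.56],z0=.012)
fit(p,'block_cube',box(.064,.064),.064,(.523,-.140),[-.02],z0=.012)
E
```

```text
clock: 21.2
position: [0.5228, -0.1392, 0.108]
tool_rot: [-3.14, 0.003, 3.127]
force: [2.1, -4.9, 15.2]
grip_width: 0.0637
finger_force: 46.1
clock: 21.7
position: [0.5215, -0.1384, 0.1068]
tool_rot: [3.142, -0.0, 3.127]
force: [0.4, -0.1, -0.1]
grip_width: 0.0854
finger_force: 0.0
clock: 22.2
position: [0.5725, -0.1392, 0.2501]
tool_rot: [-3.141, 0.002, 3.127]
force: [0.7, 0.2, -1.0]
grip_width: 0.0854
finger_force: 0.0
clock: 22.6
position: [0.6315, -0.1398, 0.2762]
tool_rot: [3.141, -0.001, 3.128]
force: [-0.4, -0.1, -0.4]
grip_width: 0.0857
finger_force: 0.0
22.6 [ 0.6315 -0.1398  0.2762] [ 3.1412e+00 -1.1000e-03  3.1276e+00] [-0.3874 -0.1374 -0.3979] 0.0857 0.0
workpiece xy mm [ 675.3 -142.4] yaw 1.547 1-iou 0.021
block_cube xy mm [ 522.2 -140.1] yaw -0.013 1-iou 0.023
```

View pics/w4.png

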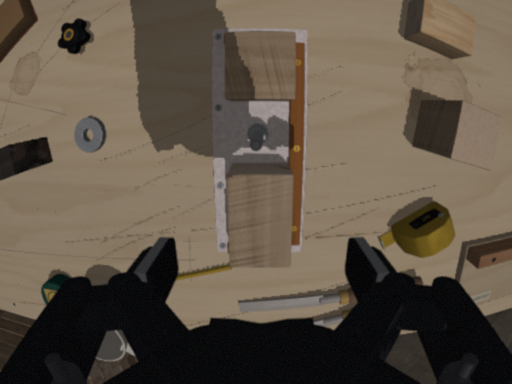

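Both blocks are seated, and the stud at (257,135) stands clear between them. The washer is at (90,134). Now I'll fetch the dark strap.

```bash
python3 - <<'E'
from h import *
p=wsnap()
fit(p,'washer',stad(.046,.046),.012,(.577,-.358),[0])
for r in bot.spot_point('washer',p):print(r)
print(watz(p,(257,130),.124))
E
python3 -m jog '[[[7,30,0,0,0,0,1],[8,43,0,0,0,0,1],[8,43,0,0,0,0,1],[8,43,0,0,0,0,1],[8,43,0,0,0,0,1]]]'
python3 -m jog '[[[8,43,0,0,0,0,1],[8,43,0,0,0,0,1],[8,43,0,0,0,0,1],[8,43,0,0,0,0,1],[8,43,0,0,0,0,1]]]'
python3 -m jog '[[[8,43,0,0,0,0,1],[4,43,0,0,0,-0.09,1],[0,0,0,0,0,0,1],[0,0,0,0,0,0,1],[0,0,0,0,0,0,1]]]'
python3 - <<'E'
from h import *
show();p=wsnap('w5')
fit(p,'strap',stad(.17,.04),.016,(.547,.365),[-.1,.1])
for r in bot.spot_point('strap',p):print(r)
E
```

```text
washer xy mm [ 582.  -360.8] yaw 0.087 1-iou 0.142
{'xyz': [0.5829, -0.3604, 0.0004], 'conf': 0.68}
{'xyz': [0.457, -0.3707, -0.002], 'conf': 0.61}
[ 0.57934726 -0.14292245  0.124     ]
clock: 23.4
position: [0.5948, 0.0639, 0.2771]
tool_rot: [-3.141, 0.0, 3.127]
force: [1.4, -0.2, -0.3]
grip_width: 0.0853
finger_force: 0.0
clock: 23.9
position: [0.558, 0.2795, 0.2771]
tool_rot: [-3.141, 0.0, 3.127]
force: [0.9, 0.4, 0.1]
grip_width: 0.0855
finger_force: 0.0
clock: 24.4
position: [0.5482, 0.3632, 0.2768]
tool_rot: [-3.141, 0.0, -3.067]
force: [-0.3, 0.0, 0.3]
grip_width: 0.0857
finger_force: 0.0
24.4 [0.5482 0.3632 0.2768] [-3.1408e+00  1.0000e-04 -3.0674e+00] [-0.2744  0.0278  0.3497] 0.0857 0.0
strap xy mm [548.1 362.8] yaw 0.08 1-iou 0.157
{'xyz': [0.5465, 0.3648, 0.0034], 'conf': 0.58}
```

View pics/w5.png

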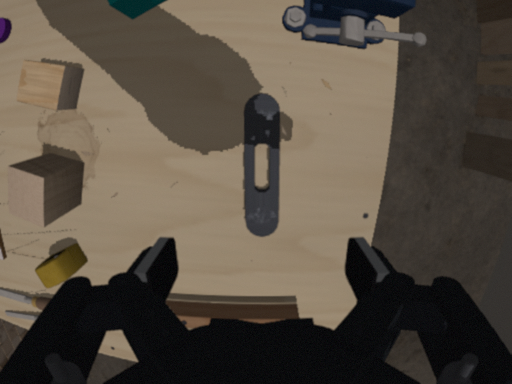

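The strap is below the fingers at (262,165) with its slot in the middle, and the fits agree. I'll go down and grip it.

```bash
python3 -m jog '[[[0,0,40,0,0,0,1],[0,0,45,0,0,0,1],[0,0,45,0,0,0,1],[0,0,45,0,0,0,0.9],[0,0,0,0,0,0,0.8]]]' 50
python3 -m jog '[[[0,0,14,0,0,0,0.7],[0,0,10,0,0,0,0.7],[0,0,0,0,0,0,0.7]]]' 50
python3 -m jog '[[[0,0,0,0,0,0,0.4],[0,0,0,0,0,0,0.2],[0,0,0,0,0,0,0.2],[0,0,0,0,0,0,0.2],[0,0,0,0,0,0,0.2]]]' 50
```

```text
clock: 25.05
position: [0.5459, 0.3619, 0.0967]
tool_rot: [-3.137, -0.007, -3.066]
force: [-1.9, -0.6, 0.1]
grip_width: 0.0681
finger_force: 0.0
clock: 25.35
position: [0.5481, 0.3642, 0.0782]
tool_rot: [3.141, 0.001, -3.066]
force: [0.7, -0.0, 0.9]
grip_width: 0.0598
finger_force: 0.0
clock: 25.85
position: [0.5484, 0.3646, 0.0794]
tool_rot: [3.141, 0.002, -3.066]
force: [-1.7, -1.4, 7.2]
grip_width: 0.0384
finger_force: 50.5
```

```bash
python3 -m jog '[[[0,0,-30,0,0,0,0.2],[0,0,-45,0,0,0,0.2],[0,0,-45,0,0,0,0.2],[0,0,-45,0,0,0,0.2],[0,0,-10,0,0,0,0.2]]]' 60
python3 -m jog '[[[0,0,0,0,0,0.09,0.2],[0,0,0,0,0,0,0.2],[0,0,0,0,0,0,0.2]]]' 60
python3 - <<'E'
from h import *
p=wsnap('w6');s=bot.observe();z=s['position'][2]-.0794;show()
v=fit(p,'strap',stad(.17,.04),.016,s['position'][:2],[-.02],z0=z)
c=wproj(p,np.array([[*s['position'][:2],z+.016]]));print(c)
E
```

```text
clock: 26.35
position: [0.5489, 0.3653, 0.259]
tool_rot: [3.138, 0.006, -3.066]
force: [-0.1, -0.3, -3.6]
grip_width: 0.0382
finger_force: 62.9
clock: 26.65
position: [0.5476, 0.3641, 0.2525]
tool_rot: [-3.141, -0.0, 3.13]
force: [-0.8, -0.1, -3.5]
grip_width: 0.0382
finger_force: 62.8
26.7 [0.5476 0.3641 0.2524] [-3.1410e+00 -7.0000e-04  3.1297e+00] [-1.1129  0.2244 -3.3785] 0.038 62.8432
strap xy mm [547.4 363.5] yaw -0.012 1-iou 0.243
[[261.9574464  246.99578099]]
```

View pics/w6.png

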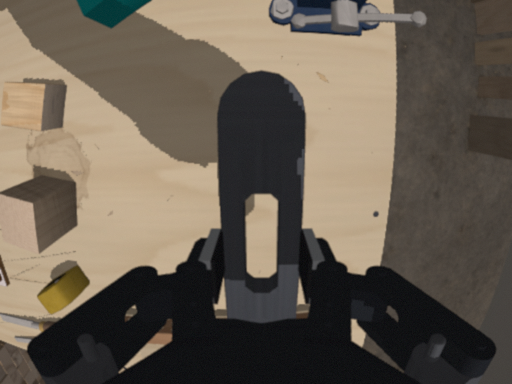

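The strap is held level at its centre; its slot spans rows 193–290 with the grip near the middle. I'll carry it over the stud.

```bash
python3 -m jog '[[[-4,-30,0,0,0,0,0.2],[-4,-43,0,0,0,0,0.2],[-4,-43,0,0,0,0,0.2],[-4,-43,0,0,0,0,0.2],[-4,-43,0,0,0,0,0.2]]]'
python3 -m jog '[[[-4,-43,0,0,0,0,0.2],[-4,-43,0,0,0,0,0.2],[-4,-43,0,0,0,0,0.2],[-4,-43,0,0,0,0,0.2],[-5,-43,0,0,0,0,0.2]]]'
python3 -m jog '[[[-5,-43,0,0,0,0,0.2],[-4,-47,0,0,0,0.003,0.2],[0,0,0,0,0,0,0.2],[0,0,0,0,0,0,0.2],[0,0,0,0,0,0,0.2]]]'
python3 - <<'E'
from h import *
show();p=wsnap('w7');i=p['img'][150:350,160:360][:,:,::-1];cv2.imwrite('pics/w7c.png',cv2.resize(i,None,fx=2.8,fy=2.8,interpolation=cv2.INTER_CUBIC))
s=bot.observe()['position']
print('tip expected',(wproj(p,[[.592,-.1432,.124]])-[160,150])*2.8)
E
```

```text
clock: 27.25
position: [0.5647, 0.1603, 0.2525]
tool_rot: [-3.141, -0.001, 3.129]
force: [1.5, -1.2, -2.7]
grip_width: 0.038
finger_force: 62.8
clock: 27.75
position: [0.5826, -0.0551, 0.2527]
tool_rot: [3.142, -0.0, 3.129]
force: [1.4, 0.2, -3.0]
grip_width: 0.0379
finger_force: 62.8
clock: 28.25
position: [0.5905, -0.1424, 0.2527]
tool_rot: [3.141, -0.0, 3.126]
force: [0.2, 0.2, -3.5]
grip_width: 0.0378
finger_force: 62.8
28.25 [ 0.5905 -0.1424  0.2527] [ 3.1408e+00 -4.0000e-04  3.1260e+00] [ 0.184   0.2426 -3.5322] 0.0378 62.8476
tip expected [[281.1017129  161.20400816]]
```

View pics/w7c.png

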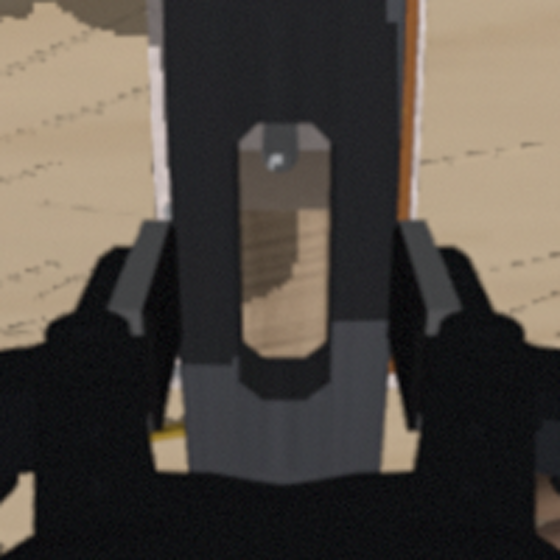

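The stud tip shows through the slot at crop (277,155), about 1 mm left of where I expected it. I'll shift 1.2 mm in −y and lower.

```bash
python3 -m jog '[[[0,-1.2,15,0,0,0,0.2],[0,0,15,0,0,0,0.2],[0,0,0,0,0,0,0.2],[0,0,10,0,0,0,0.2],[0,0,10,0,0,0,0.2]]]'
python3 -m jog '[[[0,0,10,0,0,0,0.2],[0,0,10,0,0,0,0.2],[0,0,10,0,0,0,0.2],[0,0,8,0,0,0,0.2],[0,0,0,0,0,0,0.2]]]'
python3 -m jog '[[[0,0,4,0,0,0,0.2],[0,0,0,0,0,0,0.2],[0,0,0,0,0,0,0.2]]]'
```

```text
clock: 28.8
position: [0.5907, -0.1445, 0.2023]
tool_rot: [-3.142, 0.0, 3.124]
force: [0.6, 0.0, -2.9]
grip_width: 0.038
finger_force: 62.9
clock: 29.3
position: [0.5901, -0.1445, 0.1636]
tool_rot: [3.141, -0.002, 3.124]
force: [-0.4, -0.3, -3.6]
grip_width: 0.0381
finger_force: 62.8
clock: 29.6
position: [0.5906, -0.1447, 0.1611]
tool_rot: [-3.142, 0.0, 3.124]
force: [-0.0, -0.7, -2.9]
grip_width: 0.0381
finger_force: 62.8
```

```bash
python3 -m jog '[[[0,0.5,3,0,0,0,0.2],[0,0,0,0,0,0,0.2]]]'
python3 -m jog '[[[0,0,1.5,0,0,0,0.2],[0,0,0,0,0,0,0.2]]]'
python3 -m jog '[[[0,0,1.5,0,0,0,0.2],[0,0,0,0,0,0,0.2]]]'
```

```text
clock: 29.8
position: [0.5905, -0.1441, 0.1577]
tool_rot: [-3.142, -0.0, 3.124]
force: [0.9, 0.1, -2.8]
grip_width: 0.0379
finger_force: 62.8
clock: 30.0
position: [0.5905, -0.1441, 0.1563]
tool_rot: [3.142, -0.0, 3.124]
force: [0.5, 0.3, -2.6]
grip_width: 0.0379
finger_force: 62.8
clock: 30.2
position: [0.5908, -0.1442, 0.1552]
tool_rot: [-3.141, 0.001, 3.124]
force: [-0.7, -0.1, 1.4]
grip_width: 0.0381
finger_force: 63.3
```

```bash
python3 -m jog '[[[0,0,0.6,0,0,0,0.2],[0,0,0,0,0,0,0.2],[0,0,0,0,0,0,0.5],[0,0,0,0,0,0,0.7],[0,0,0,0,0,0,0.7]]]' 
python3 -m jog '[[[0,0,0,0,0,0,0.8],[0,0,-20,0,0,0,0.8],[0,0,-35,0,0,0,1],[0,0,-45,0,0,0,1],[-10,0,-25,0,0,0,1]]]'
python3 -m jog '[[[-30,0,0,0,0,0,1],[0,0,0,0,0,0,1],[0,0,0,0,0,0,1]]]'
python3 - <<'E'
from h import *
show();p=wsnap('w8')
fit(p,'strap',stad(.17,.04),.016,(.591,-.1435),[-.02],z0=.076)
fit(p,'washer',stad(.046,.046),.012,(.582,-.360),[0])
i=p['img'][20:300,120:400][:,:,::-1];cv2.imwrite('pics/w8c.png',cv2.resize(i,None,fx=2,fy=2,interpolation=cv2.INTER_CUBIC))
E
```

```text
clock: 30.7
position: [0.5906, -0.1441, 0.1542]
tool_rot: [3.142, 0.0, 3.124]
force: [-0.4, 0.7, -0.0]
grip_width: 0.0598
finger_force: 0.0
clock: 31.2
position: [0.6006, -0.1444, 0.2826]
tool_rot: [-3.141, 0.002, 3.124]
force: [0.2, -0.2, 0.1]
grip_width: 0.0854
finger_force: 0.0
clock: 31.5
position: [0.6305, -0.1446, 0.2788]
tool_rot: [3.141, -0.001, 3.125]
force: [-0.8, -0.0, -0.4]
grip_width: 0.0854
finger_force: 0.0
31.5 [ 0.6305 -0.1446  0.2788] [ 3.1413e+00 -7.0000e-04  3.1245e+00] [-0.8095 -0.0312 -0.3743] 0.0854 0.0
strap xy mm [ 590.6 -144.6] yaw -0.012 1-iou 0.159
washer xy mm [ 582.3 -360.4] yaw 0.111 1-iou 0.127
```

View pics/w8c.png

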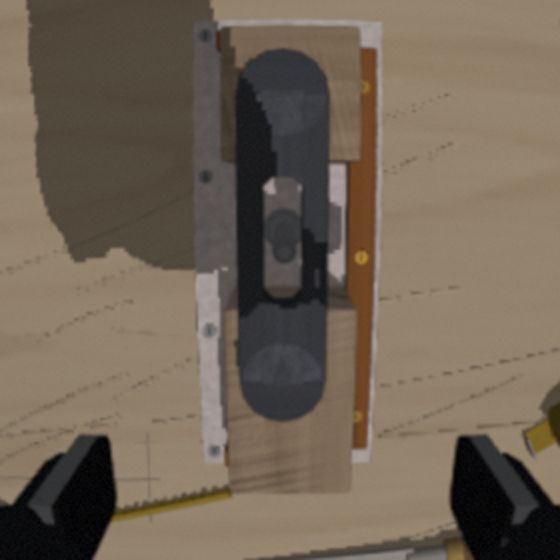

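The strap lies along the board across both blocks, and the stud at crop (285,252) comes up near the middle of the slot (rows 178–298). Now the washer.

```bash
python3 - <<'E'
from h import *
p=wsnap();print('stud tip',watz(p,(262.5,146),.124)*1000)
E
python3 -m jog '[[[9,-43,0,0,0,0,1],[9,-43,0,0,0,0,1],[9,-43,0,0,0,0,1],[9,-44,0,0,0,0,1],[8,-44,0,0,0,0,1]]]'
python3 -m jog '[[[0,0,0,0,0,0,0.8],[0,0,0,0,0,0,0.8],[0,0,0,0,0,0,0.8]]]'
python3 - <<'E'
from h import *
show();p=wsnap('w9')
fit(p,'washer',stad(.046,.046),.012,(.582,-.360),[0])
for r in bot.spot_point('washer',p):print(r)
print(wproj(p,[[.5823,-.3604,.012]]))
E
```

```text
stud tip [ 590.94587452 -143.55234591  124.        ]
clock: 32.2
position: [0.5817, -0.3628, 0.2795]
tool_rot: [-3.141, -0.0, 3.124]
force: [0.3, -0.0, -0.3]
grip_width: 0.0856
finger_force: 0.0
clock: 32.5
position: [0.5831, -0.3598, 0.2793]
tool_rot: [3.141, 0.0, 3.125]
force: [-0.1, 0.7, 0.5]
grip_width: 0.0683
finger_force: 0.0
32.5 [ 0.5831 -0.3598  0.2793] [3.1409 0.     3.1255] [-0.0812  0.655   0.4622] 0.0683 0.0
washer xy mm [ 582.6 -359. ] yaw 0.043 1-iou 0.13
{'xyz': [0.5829, -0.3601, 0.0024], 'conf': 0.82}
[[260.86364657 166.3234545 ]]
```

View pics/w9.png

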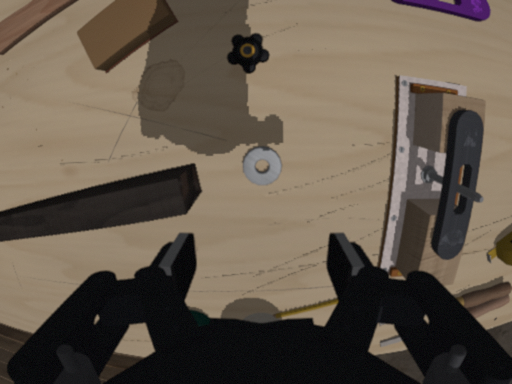

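The washer at (262,165) is centred under the tool. The dark bar ends at (200,190), clear of the narrowed fingers.

```bash
python3 -m jog '[[[0,0,40,0,0,0,0.7],[0,0,45,0,0,0,0.7],[0,0,45,0,0,0,0.7],[0,0,42,0,0,0,0.7],[0,0,0,0,0,0,0.7]]]' 40
python3 -m jog '[[[0,0,20,0,0,0,0.7],[0,0,10,0,0,0,0.7],[0,0,0,0,0,0,0.7],[0,0,0,0,0,0,0.4],[0,0,0,0,0,0,0.2]]]' 40
python3 -m jog '[[[0,0,0,0,0,0,0.2],[0,0,0,0,0,0,0.2],[0,0,0,0,0,0,0.2]]]' 40
```

```text
clock: 33.15
position: [0.5807, -0.359, 0.1021]
tool_rot: [3.138, -0.007, 3.126]
force: [-1.2, 0.4, -0.1]
grip_width: 0.0601
finger_force: 0.0
clock: 33.65
position: [0.5833, -0.3612, 0.0791]
tool_rot: [-3.141, 0.001, 3.124]
force: [-3.7, 2.5, 7.3]
grip_width: 0.043
finger_force: 39.5
clock: 33.95
position: [0.5833, -0.3612, 0.0792]
tool_rot: [-3.141, 0.001, 3.124]
force: [-3.4, 1.9, 7.1]
grip_width: 0.0433
finger_force: 39.5
```

```bash
python3 -m jog '[[[0,0,-30,0,0,0,0.2],[0,0,-45,0,0,0,0.2],[0,0,-45,0,0,0,0.2],[0,0,-45,0,0,0,0.2],[0,0,-5,0,0,0,0.2]]]' 40
python3 -m jog '[[[0,0,0,0,0,0,0.2],[0,0,0,0,0,0,0.2]]]' 40
python3 - <<'E'
from h import *
s=bot.observe()['position'];show();p=wsnap('w10');z=s[2]-.0792
fit(p,'washer',stad(.046,.046),.012,s[:2],[0],z0=z)
# hole: bright/dark search around projected washer
c=wproj(p,[[s[0],s[1],z+.012],[s[0]-.008,s[1],z+.012],[s[0]+.008,s[1],z+.012],[s[0]-.023,s[1],z+.012],[s[0]+.023,s[1],z+.012]]);print(c.round(1))
i=p['img'][180:340,170:360][:,:,::-1];i=cv2.resize(i,None,fx=4,fy=4,interpolation=cv2.INTER_CUBIC)
cv2.imwrite('pics/w10c.png',i[:600])
E
```

```text
clock: 34.45
position: [0.5846, -0.3618, 0.2547]
tool_rot: [-3.137, 0.008, 3.124]
force: [1.2, 0.3, -1.1]
grip_width: 0.0426
finger_force: 40.9
clock: 34.65
position: [0.5824, -0.3609, 0.2466]
tool_rot: [3.141, -0.001, 3.124]
force: [-0.5, -0.3, -1.9]
grip_width: 0.0429
finger_force: 40.9
34.65 [ 0.5824 -0.3609  0.2466] [ 3.1413e+00 -9.0000e-04  3.1242e+00] [-0.4851 -0.2633 -1.8734] 0.0429 40.8522
washer xy mm [ 581.5 -361.3] yaw 0.06 1-iou 0.127
[[261.7 244. ]
 [261.5 229.8]
 [262.  257.5]
 [261.  201.6]
 [262.4 281.2]]
```

View pics/w10c.png

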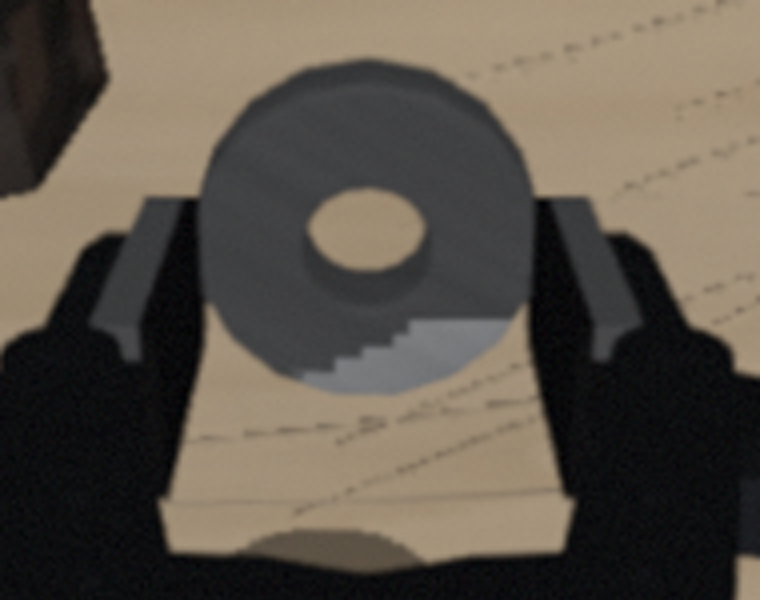

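The washer is gripped level, with its hole about 1.3 mm to the −x side of the tool axis. I'll carry it over the stud.

```bash
python3 -m jog '[[[-1,33,0,0,0,0,0.2],[-1,43,0,0,0,0,0.2],[-1,43,0,0,0,0,0.2],[-1,43,0,0,0,0,0.2],[-1,35,0,0,0,0,0.2]]]' 40
python3 -m jog '[[[-1,20.6,0,0,0,0,0.2],[0,0,0,0,0,0,0.2],[0,0,0,0,0,0,0.2],[0,0,0,0,0,0,0.2]]]' 40
python3 - <<'E'
from h import *
show();s=bot.observe()['position'];p=wsnap('w11');z=s[2]-.0792
fit(p,'washer',stad(.046,.046),.012,s[:2],[0],z0=z)
print('stud tip exp',wproj(p,[[.591,-.1434,.124]]),'hole bottom exp',wproj(p,[[s[0]-.0013,s[1],z]]),'top',wproj(p,[[s[0]-.0013,s[1],z+.012]]))
i=p['img'][180:330,170:360][:,:,::-1];cv2.imwrite('pics/w11c.png',cv2.resize(i,None,fx=4,fy=4,interpolation=cv2.INTER_CUBIC))
E
```

```text
clock: 35.25
position: [0.5908, -0.1615, 0.2463]
tool_rot: [3.141, -0.002, 3.126]
force: [0.4, -0.2, 0.8]
grip_width: 0.0426
finger_force: 40.9
clock: 35.65
position: [0.5923, -0.1447, 0.2467]
tool_rot: [-3.141, -0.001, 3.123]
force: [-0.1, -0.0, -2.3]
grip_width: 0.0429
finger_force: 40.9
35.65 [ 0.5923 -0.1447  0.2467] [-3.1414e+00 -1.0000e-03  3.1230e+00] [-0.1327 -0.0154 -2.2561] 0.0429 40.892
washer xy mm [ 591.2 -145.4] yaw 0.006 1-iou 0.133
stud tip exp [[263.52856234 206.68593849]] hole bottom exp [[261.73688322 232.29297171]] top [[261.7553892  241.70993342]]
```

```bash
python3 -m jog '[[[0,1.4,20,0,0,0,0.2],[0,0,15,0,0,0,0.2],[0,0,0,0,0,0,0.2],[0,0,0,0,0,0,0.2]]]' 40
python3 -m jog '[[[0,0,4,0,0,0,0.2],[0,0,4,0,0,0,0.2],[0,0,0,0,0,0,0.2]]]' 40
python3 -m jog '[[[0,0,4,0,0,0,0.2],[0,0,4,0,0,0,0.2],[0,0,0,0,0,0,0.2]]]' 40
```

```text
clock: 36.15
position: [0.5926, -0.1424, 0.2122]
tool_rot: [3.141, -0.001, 3.124]
force: [-0.5, -0.3, -0.7]
grip_width: 0.043
finger_force: 41.0
clock: 36.45
position: [0.5925, -0.1422, 0.204]
tool_rot: [-3.142, -0.0, 3.124]
force: [0.1, 0.6, -1.4]
grip_width: 0.0426
finger_force: 41.0
clock: 36.75
position: [0.5924, -0.1421, 0.1957]
tool_rot: [3.141, -0.001, 3.124]
force: [0.8, -0.2, -0.4]
grip_width: 0.0429
finger_force: 41.0
```

There's no contact force with the washer below the stud tip, so the stud is in the hole. I'll re-centre slightly and lower.

```bash
python3 -m jog '[[[0,-1,6,0,0,0,0.2],[0,0,6,0,0,0,0.2],[0,0,5,0,0,0,0.2],[0,0,0,0,0,0,0.2],[0,0,0,0,0,0,0.2]]]' 40
python3 -m jog '[[[0,0,3,0,0,0,0.2],[0,0,0,0,0,0,0.2]]]' 40
python3 -m jog '[[[0,0,2,0,0,0,0.2],[0,0,0,0,0,0,0.2]]]' 40
python3 -m jog '[[[0,0,1.5,0,0,0,0.2],[0,0,0,0,0,0,0.2]]]' 40
```

```text
clock: 37.25
position: [0.5926, -0.1431, 0.1792]
tool_rot: [3.141, -0.0, 3.124]
force: [-0.5, 0.6, 0.6]
grip_width: 0.0426
finger_force: 41.0
clock: 37.45
position: [0.5925, -0.1431, 0.1761]
tool_rot: [3.142, -0.0, 3.124]
force: [-0.1, -0.6, -1.1]
grip_width: 0.0427
finger_force: 41.0
clock: 37.65
position: [0.5925, -0.1432, 0.1741]
tool_rot: [-3.142, -0.0, 3.124]
force: [0.0, -0.1, -1.3]
grip_width: 0.0429
finger_force: 41.0
clock: 37.85
position: [0.5925, -0.1432, 0.1727]
tool_rot: [3.142, -0.0, 3.124]
force: [0.2, -0.5, -1.6]
grip_width: 0.0427
finger_force: 41.0
```

```bash
python3 -m jog '[[[0,0,1,0,0,0,0.2],[0,0,0,0,0,0,0.2]]]' 40
python3 -m jog '[[[0,0,1,0,0,0,0.2],[0,0,0,0,0,0,0.2]]]' 40
```

```text
clock: 38.05
position: [0.5925, -0.1432, 0.1717]
tool_rot: [3.142, -0.0, 3.124]
force: [-0.6, 0.1, -1.8]
grip_width: 0.043
finger_force: 41.0
clock: 38.25
position: [0.5927, -0.1432, 0.1709]
tool_rot: [-3.142, 0.0, 3.124]
force: [-0.2, -0.5, 0.5]
grip_width: 0.0427
finger_force: 41.3
```

```bash
python3 -m jog '[[[0,0,0.4,0,0,0,0.2],[0,0,0,0,0,0,0.5],[0,0,0,0,0,0,0.7],[0,0,0,0,0,0,0.7],[0,0,0,0,0,0,0.7]]]'
python3 -m jog '[[[0,0,-15,0,0,0,0.8],[0,0,-35,0,0,0,0.8],[0,0,-45,0,0,0,0.8],[-20,0,-15,0,0,0,1],[-30,0,0,0,0,0,1]]]'
python3 -m jog '[[[0,0,0,0,0,0,1],[0,0,0,0,0,0,1],[0,0,0,0,0,0,1]]]'
python3 - <<'E'
from h import *
show();p=wsnap('w12')
fit(p,'washer',stad(.046,.046),.012,(.591,-.1434),[0],z0=.092)
fit(p,'strap',stad(.17,.04),.016,(.591,-.1435),[-.02],z0=.076)
fit(p,'workpiece',box(.064,.1),.063,(.674,-.142),[1.55],z0=.012)
fit(p,'block_cube',box(.064,.064),.064,(.522,-.140),[-.02],z0=.012)
# washer edge circle in image
q=bot.grab_frame('side')
for n in('washer','strap','star_knob','tape','block_tall','block_low'):
    for r in bot.spot_point(n,q)[:2]:print(n,round(r['conf'],2),np.round(np.array(r['xyz'])*1000))
E
```

```text
clock: 38.75
position: [0.5926, -0.1431, 0.1703]
tool_rot: [3.142, -0.0, 3.124]
force: [0.4, -0.1, -0.3]
grip_width: 0.0596
finger_force: 0.0
clock: 39.25
position: [0.6434, -0.1446, 0.2854]
tool_rot: [-3.14, 0.005, 3.123]
force: [0.3, 0.5, -0.6]
grip_width: 0.0857
finger_force: 0.0
clock: 39.55
position: [0.642, -0.1441, 0.2807]
tool_rot: [-3.142, -0.0, 3.124]
force: [-0.2, 0.3, -0.4]
grip_width: 0.0853
finger_force: 0.0
39.55 [ 0.642  -0.1441  0.2807] [-3.1415e+00 -4.0000e-04  3.1243e+00] [-0.2321  0.3215 -0.3961] 0.0853 0.0
washer xy mm [ 591.4 -143.8] yaw 0.069 1-iou 0.144
strap xy mm [ 590.1 -144.4] yaw -0.012 1-iou 0.294
workpiece xy mm [ 675.3 -142.2] yaw 1.552 1-iou 0.423
block_cube xy mm [ 522.4 -139.7] yaw -0.024 1-iou 0.531
washer 0.47 [ 583. -142.   91.]
strap 0.88 [ 584. -140.   73.]
strap 0.61 [ 348. -117.    2.]
star_knob 0.66 [ 452. -372.    5.]
tape 0.42 [574.  86.  -2.]
block_tall 0.83 [574.  88.  -2.]
```

```bash
python3 -c "
from workcell import bot
print(bot.job_done())"
```

```text
the job is handed in; nothing more can be done
None
```

The clamp is set up and handed in at about 40 s: workpiece and timber cube pushed up to the fence and end cleats, strap across both with the stud near the middle of its slot, and the washer over the stud on the strap. I judged the washer by contact force and image fits, not a final picture. I never handled the knob, the wrong-height blocks or the tape.

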